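# Load the ring holder into the dust box through its spring flap

### The job

Take the work holder that carries the ring, stand it upright on the sill of the dust box, lengthways between the two guide rails and outside the closed flap, then push it along the rails through the spring flap until it is wholly inside and the flap has swung fully shut behind it. Keep the holder upright throughout, and leave the other holders and everything else on the bench where they are.

Things in the scene. Friction and masses are not known exactly. Their poses are not given: they have to be found in the camera images.
- ring_holder: Loose steel holder (0.28-0.44 kg) with a brass ring. Base 76 (its x) x 44 (y) x 20 high; in its middle one upright grip fin 18 (x) x 12 (y), from 20 to 42 above the underside. The ring, 26 across and 4 high, lies flat on the base's +x end, centre at x = 23. Origin: centre of the underside, z up; on the bench at the start. Either end may go in first.
- disc_holder: Another holder, to be left alone: round steel base 60 diameter x 20 high, one fin like the ring holder's, to 42 high, small brass disc. Origin: centre of the underside.
- twin_holder: Another holder, to be left alone: oblong steel base 76 x 44 x 20 like the ring holder's, but with two fins side by side (28 apart, to 42 high) and a small brass bar across it. Origin: centre of the underside.
- dust_box: Fixed grey dust box. Origin at bench height under the flap's hinge line; x into the box (at about a right angle to the robot's x), z up. Flat sill and floor 12 above the bench, 96 wide, from x = -130 inward to 264. Rails 8 high, 52 apart inside, x = -95 to 105. Tunnel x = -5 to 80, 74 clear width, clear roof (z 84 to 88), then a 130 high chamber. Too low for an upright gripper: lean the fingers in.
- flap_hinge (a point): Middle of the flap's hinge line: 78 above the bench at the tunnel mouth, x = y = 0 of the dust box.
- flap (a joint): Aluminium flap 70 wide, 49 long, hung from the hinge line; lower edge 17 above the sill. 0 rad = shut (upright); swings inward only, to 1.45. A light spring shuts it (about 1 N at the edge to open). It rides over the holder and drops shut only once the rear end of the holder's base is about 20 past the hinge line (holder origin about 58 past it).
- sill (a point): Middle of the free part of the sill, on its upper surface: 55 in front of the hinge line, midway between the rails. A holder with its origin here stands clear of the shut flap.
- pliers: Pliers with red handles lying on the bench, 120 long, 12 high; origin near the pivot, leave alone.
- bench_block: Steel block 50 x 50 x 20 on the bench, origin under its centre, leave alone.
- jar: Amber jar, 52 diameter, 60 high, origin under its centre, leave alone.
- brush: Bench brush lying on the bench, leave alone.
- hammer: Hammer lying on the bench, leave alone.
- dish: White dish, 80 diameter, 25 high, origin under its centre, leave alone.
Not all that is in view belongs to the job. What is shaped like the ring_holder but brown is not meant.

How it is judged:
By the outcome, as a careful person would: the job done as asked, in the order asked, and still so for the second after the job is handed in, with the robot touching nothing.
It also fails if it takes over 48 s, if anything falls off the work surface, if the arm or the gripper's body presses on something with over 40 N, if the wrist force passes 120 N, or if a joint passes its speed limit or range.

### The arm

A 6-joint arm with a two-finger parallel gripper is mounted at the origin on the work surface. World frame = base frame: x ahead of the robot, y to its left, z up, the work surface at z = 0. Lengths are in m, angles in rad, forces in N, time in s.
With the tool pointing down it reaches from about 0.3 to 0.825 m from the base axis. Payload 5.4 kg.
Tool frame: the origin (TCP) lies at the very end of the fingers, on their centre line; the grasp point (between the pads) lies 19 mm behind it; z points along the fingers, x is the direction in which the jaws open and shut, and the axes are right-handed (so a half turn about z gives the same grasp; the last joint's range is limited). The gripper opens to 92 mm and grips with 3 to 60 N. Pads are 20 mm wide; open, the fingers measure 128 mm over their backs; the gripper's body (75 mm by 189 mm) begins 69 mm behind the grasp point.
Start: joints at [0.964, 0.158, 1.597, -0, 1.386, -0.21], TCP at [0.222, 0.53, 0.215] pointing down, gripper open.
Joint ranges: [-2.91, 2.91], [-0.94, 2.29], [0.18, 2.7], [-1.29, 4.43], [0.17, 2.64], [-3, 3]. Speed limits (rad/s): [2.57, 2.57, 3.14, 3.14, 3.14, 3.14].

### API

Orientations are given as a rotation vector (axis times angle).
In Python, from workcell import bot gives the robot as it stands. Calls block until the motion is done:
- bot.goto(position, orientation): joint-space move of the TCP to a pose.
- bot.line_to(position, rot=None, max_speed=0.15): straight line of the TCP; rot=None keeps the orientation; max_speed is the mean speed in m/s.
- bot.set_joints(angles): joint-space move.
- bot.set_gripper(opening, newtons=None): opening from 0.0 (shut) to 1.0 (fully open); newtons is the grip in N (None keeps the last); returns when the fingers have stopped.
- bot.hold(seconds).
- bot.inverse_kinematics(position, orientation): joint angles nearest the present ones, or None.
- bot.read_camera(name): name is "scene" or "top" or "wrist"; returns a dict with "pixels" (400x640x3 uint8, blue, green, red), "fx", "fy", "cx", "cy" (pixels), "k1" (the pictures are not rectified: a ray, as slopes to the right and down, at radius r is drawn at 1 + k1 r^2 times it, then the intrinsics apply), "R" (3x3) and "t" (3): a world point X has camera coordinates R X + t. Camera axes: x right, y down, z forward; pixel columns grow to the right and rows downward; lengths in m; the calibration is good to about 2 mm. A picture is of the moment at which its call begins. There is no depth.
A pose or a line that the arm cannot do raises bot.MotionError and nothing moves.
- bot.job_done(): hands the job in, once; it reports no verdict.
Readings, each from a call of its own:
- bot.current_clock(): time.
- bot.current_joints(): joint angles.
- bot.current_joint_vel(): joint speeds.
- bot.current_effort(): joint torques, N m.
- bot.current_ee_pos(): TCP position.
- bot.current_tool_rot(): TCP orientation.
- bot.current_contact_force(): force on the tool from outside, world axes, zero at the start.
- bot.current_ft_torque(): the same for the moment, N m.
- bot.current_opening(): opening from 0.0 (shut) to 1.0 (fully open).
Only numpy, scipy, OpenCV 4.12 (cv2) and the standard library are available. Lean on these libraries where they do the work, as an engineer would, in place of code of your own. Each camera call takes 0.05 s, during which the arm holds its last target.

## Working session

There is one attempt and no reset: what is moved stays moved. The work goes in short steps, each a Python script; the robot and the scene stay as the last script left them, time stands still between calls to the robot, and variables do not carry over. Pictures are saved under pics/ and viewed, and the job is handed in when it is done.

```bash
mkdir -p pics; ls
cat > h.py <<'E'
import numpy as np, cv2
from workcell import bot
def snap(n,f):
    c=bot.read_camera(n); cv2.imwrite(f'pics/{f}.png',c['pixels'])
    np.savez(f'pics/{f}.npz',**{k:np.array(v) for k,v in c.items()}); return c
def load(f): return dict(np.load(f'pics/{f}.npz'))
def dist(c): return np.array([float(c['k1']),0,0,0,0])
def K(c): return np.array([[c['fx'],0,c['cx']],[0,c['fy'],c['cy']],[0,0,1.]],float)
def ray(c,u,v):
    p=cv2.undistortPoints(np.array([[[u,v]]],float),K(c),dist(c)).ravel()
    d=c['R'].T@np.array([p[0],p[1],1]); o=-c['R'].T@c['t']; return o,d
def at_z(c,u,v,z):
    o,d=ray(c,u,v); return o+d*(z-o[2])/d[2]
def proj(c,X):
    return cv2.projectPoints(np.atleast_2d(np.array(X,float)),cv2.Rodrigues(np.array(c['R'],float))[0],np.array(c['t'],float),K(c),dist(c))[0].reshape(-1,2)
def crop(f,x0,y0,w,h,s,o):
    im=cv2.imread(f'pics/{f}.png')[y0:y0+h,x0:x0+w]; cv2.imwrite(f'pics/{o}.png',cv2.resize(im,None,fx=s,fy=s,interpolation=cv2.INTER_CUBIC))
E
python3 - <<'E'
from h import *
for n in ['scene','top','wrist']:
    c=snap(n,n+'0'); print(n,c['fx'],c['k1'],-c['R'].T@c['t'])
print(bot.current_clock(),bot.current_tool_rot(),bot.current_ee_pos())
E
```

```text
pics
scene 386.8310142015379 -0.041082438407559464 [0.9053253  0.45549037 1.02631016]
top 439.31617481073096 -0.02633696486569351 [ 0.28785887 -0.10486238  1.40659311]
wrist 276.5729817809887 -0.0446390679264547 [0.14844784 0.55985934 0.38403872]
0.15 [ 2.61528140e+00  1.73975353e+00 -2.07591770e-03] [0.22194772 0.52991922 0.21386776]
```

View pics/scene0.png

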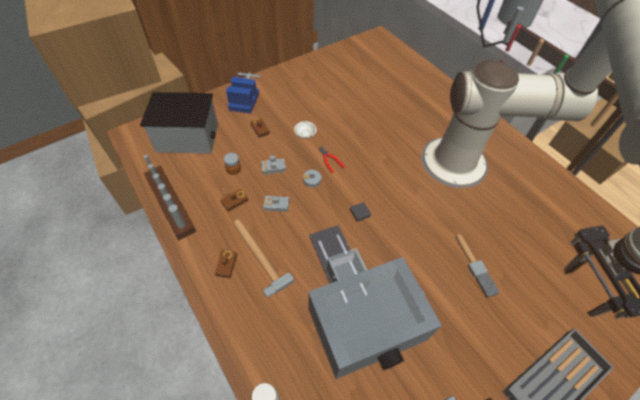

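View pics/top0.png

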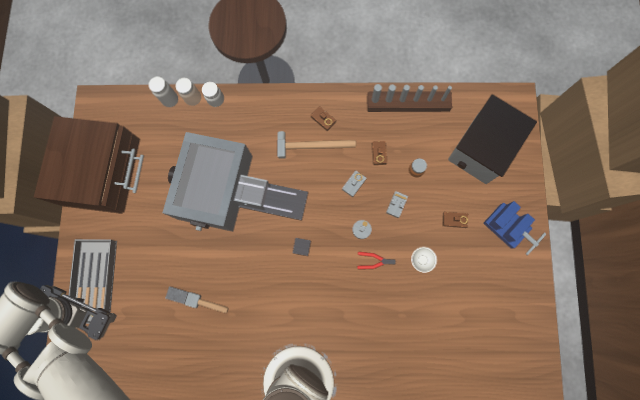

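View pics/wrist0.png

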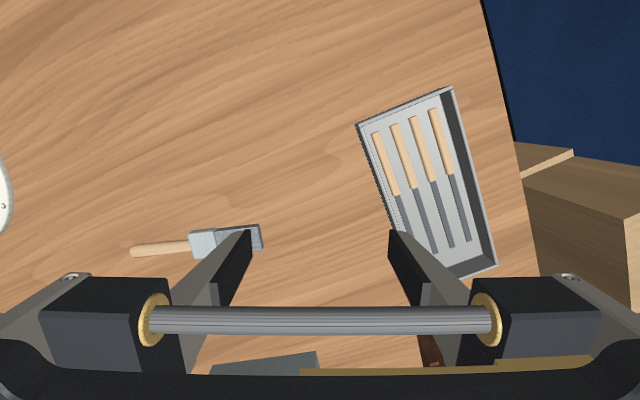

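The grey candidates in the top view are oblong holders at (354,183) and (397,205) and a round one at (362,230). The brown ones at (323,119), (379,153) and (456,219) are not meant. I'll enlarge both views to tell the grey ones apart.

Run:
```python
from h import *
crop('top0',330,160,90,85,7,'ct'); crop('scene0',240,140,90,80,8,'cs'); crop('top0',160,125,155,115,5,'cb'); crop('scene0',295,215,150,160,3.7,'csb')
```

```text
(no output)
```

View pics/ct.png

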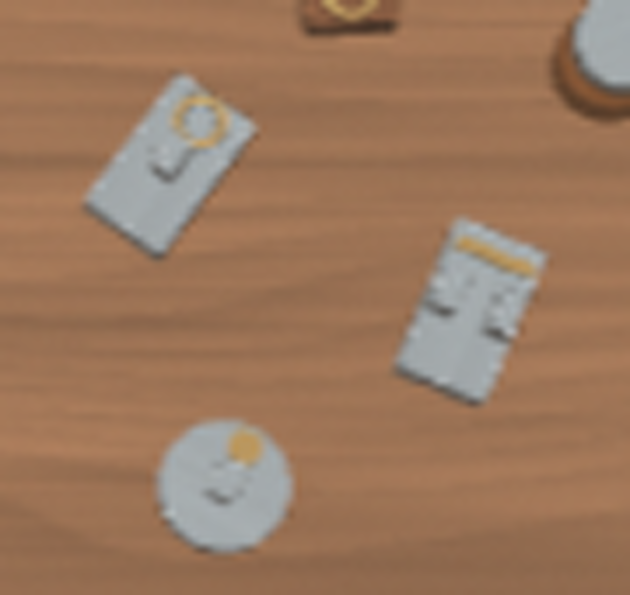

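View pics/cs.png

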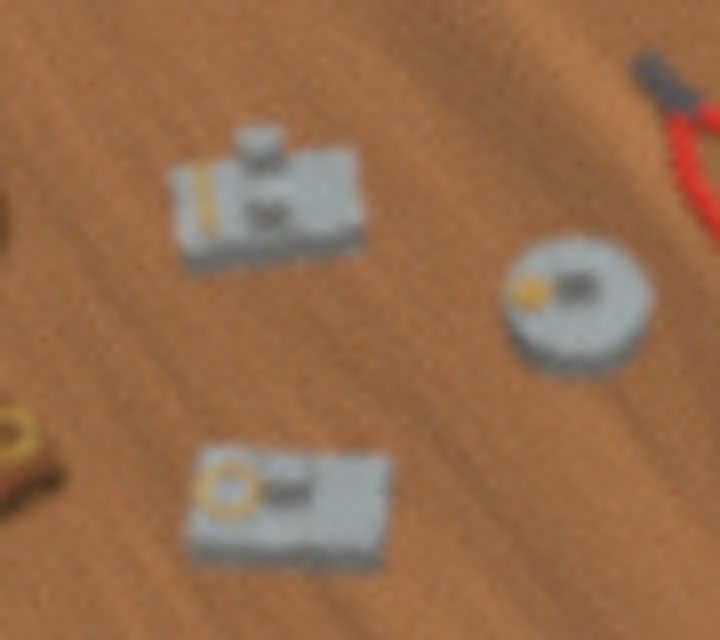

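View pics/cb.png

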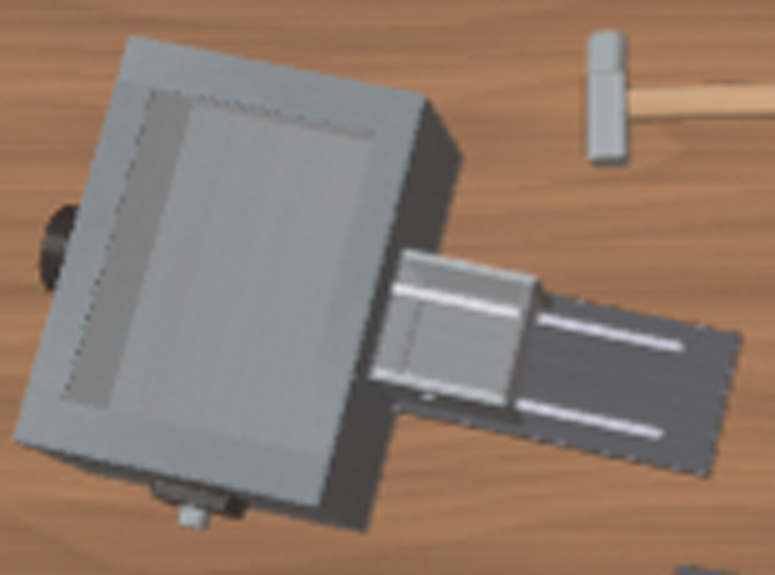

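View pics/csb.png

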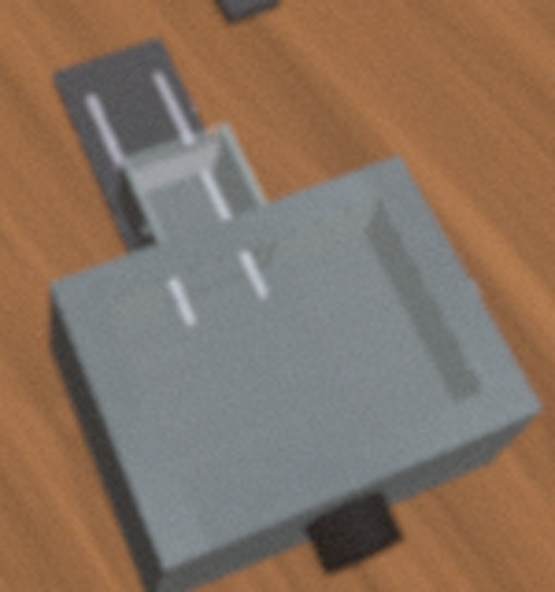

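The crops agree. (354,183) top / (276,203) scene is grey and oblong, with one fin and a ring, so it is the ring_holder. (397,205) has two fins and a bar (twin), and (362,230) is round (disc). Next I'll measure.

Run:
```python
from h import *
c=load('top0'); s=load('scene0')
def P(x0,y0,k,pts,z,c=c): return np.array([at_z(c,x0+(u+.5)/k-.5,y0+(v+.5)/k-.5,z) for u,v in pts])
q=P(330,160,7,[(183,73),(258,127),(160,250),(85,203)],.02)
print('holder',q.mean(0),[np.linalg.norm(q[i]-q[(i+1)%4]) for i in range(4)],q)
q2=P(240,140,8,[(200,445),(393,455),(385,557),(188,548)],.02,s); print('holder scene',q2.mean(0),[np.linalg.norm(q2[i]-q2[(i+1)%4]) for i in range(4)])
r=P(330,160,7,[(201,121)],.024);print('ring',r, P(240,140,8,[(229,489)],.024,s))
sl=P(160,125,5,[(740,335),(708,475)],.012);print('sill',sl,np.linalg.norm(sl[0]-sl[1]))
rl=P(160,125,5,[(682,346),(661,433)],.020);print('rail ends',rl,np.linalg.norm(rl[0]-rl[1]))
ri=P(160,125,5,[(540,317),(517,404)],.020);print('rail at roof',ri)
rf=P(160,125,5,[(540,283),(503,405)],.088);print('roof',rf,np.linalg.norm(rf[0]-rf[1]))
sl=P(295,215,3.7,[(55,75),(160,40)],.012,s);print('scene sill',sl,np.linalg.norm(sl[0]-sl[1]))
rl=P(295,215,3.7,[(92,97),(157,74)],.020,s);print('scene rail',rl,np.linalg.norm(rl[0]-rl[1]))
```

```text
holder [ 0.61862502 -0.17279218  0.02      ] [np.float64(0.043113287631382495), np.float64(0.07412938522742404), np.float64(0.04092687325040716), np.float64(0.07706254965582074)] [[ 0.66163215 -0.17844483  0.02      ]
 [ 0.63575661 -0.21292978  0.02      ]
 [ 0.57748565 -0.16710772  0.02      ]
 [ 0.59962568 -0.1326864   0.02      ]]
holder scene [ 0.61519848 -0.17222505  0.02      ] [np.float64(0.0769626237017351), np.float64(0.048424646601601305), np.float64(0.07674410758549438), np.float64(0.0490591546405958)]
ring [[ 0.63760933 -0.18633661  0.024     ]] [[ 0.63418985 -0.18771919  0.024     ]]
sill [[ 0.59129208 -0.02196632  0.012     ]
 [ 0.49924732 -0.00250112  0.012     ]] 0.09408044974138656
rail ends [[0.58225803 0.01500337 0.02      ]
 [0.52519855 0.02751576 0.02      ]] 0.058415276857204754
rail at roof [[0.60145158 0.10771371 0.02      ]
 [0.54399426 0.1208769  0.02      ]]
roof [[0.60765477 0.09793772 0.088     ]
 [0.53079836 0.11840386 0.088     ]] 0.07953471549338129
scene sill [[ 0.58811004 -0.02021193  0.012     ]
 [ 0.49730818 -0.00109628  0.012     ]] 0.09279216413602705
scene rail [[0.5767145  0.01632578 0.02      ]
 [0.52097501 0.02722589 0.02      ]] 0.05679527023894987
```

```bash
cat >> h.py <<'E'
from scipy.optimize import least_squares
from scipy.spatial.transform import Rotation as Rn
def M(p,X):
    X=np.atleast_2d(np.array(X,float)); cs,sn=np.cos(p[2]),np.sin(p[2])
    return np.c_[p[0]+cs*X[:,0]-sn*X[:,1],p[1]+sn*X[:,0]+cs*X[:,1],X[:,2]]
def fit(p0,obs): # obs list of (cam, modelpts, pix)
    f=lambda p: np.concatenate([(proj(c,M(p,m))-u).ravel() for c,m,u in obs])
    r=least_squares(f,p0,loss='soft_l1'); return r.x,r.fun.reshape(-1,2)
def pc(x0,y0,k,pts): return np.array([[x0+(u+.5)/k-.5,y0+(v+.5)/k-.5] for u,v in pts])
E
python3 - <<'E'
from h import *
np.set_printoptions(precision=4,suppress=True)
c=load('top0'); s=load('scene0')
B=[[.038,.022,.02],[.038,-.022,.02],[-.038,-.022,.02],[-.038,.022,.02]]
o1=(c,B,pc(330,160,7,[(183,73),(258,127),(160,250),(85,203)]))
o1r=(c,[[.023,0,.024]],pc(330,160,7,[(201,121)]))
o2=(s,[B[3],B[2],B[1],B[0]],pc(240,140,8,[(393,455),(385,557),(188,548),(200,445)])) 
o2=(s,[B[1],B[2],B[3],B[0]],pc(240,140,8,[(200,445),(393,455),(385,557),(188,548)]))
for nm,o in (('t',[o1,o1r]),('s',[o2]),('both',[o1,o1r,o2])):
    p,r=fit([.617,-.172,-.65],o); print(nm,p,np.abs(r).max())
hp=p
# box model: y left when looking inward => toward robot
S=[[-.130,-.048,.012],[-.130,.048,.012]]
R_=[[-.095,-.0285,.020],[-.095,.0285,.020]]
F=[[-.005,-.040,.088],[-.005,.040,.088]]
T=[(c,S,pc(160,125,5,[(740,335),(708,475)])),(c,R_,pc(160,125,5,[(682,346),(661,433)])),(c,F,pc(160,125,5,[(540,283),(503,405)]))]
Q=[(s,S,pc(295,215,3.7,[(55,75),(160,40)])[::1]),(s,R_,pc(295,215,3.7,[(92,97),(157,74)]))]
for nm,o in (('t',T),('s',Q),('both',T+Q)):
    p,r=fit([.57,.116,1.365],o); print(nm,p); print(r.round(1).tolist())
np.savez('pose0.npz',h=hp,b=p)
R=Rn.from_rotvec(bot.current_tool_rot()).as_matrix(); print(R); w=load('wrist0'); print('cam in tool',R.T@(-w['R'].T@w['t']-bot.current_ee_pos()), (w['R']@R))
E
```

```text
t [ 0.6187 -0.1727 -0.6403] 0.7332225354524837
s [ 0.6153 -0.1721 -0.6199] 0.7801274165434506
both [ 0.6171 -0.1724 -0.6316] 1.2429188684160124
t [0.5716 0.1143 1.3665]
[[0.2, -0.3], [0.2, 0.3], [-0.2, 0.6], [0.1, 0.2], [-1.1, -0.7], [0.3, -0.2]]
s [0.5679 0.1158 1.3725]
[[-0.5, -0.0], [0.3, -0.6], [0.0, 0.2], [0.1, 0.3]]
both [0.5709 0.1147 1.3594]
[[0.2, 0.2], [-0.1, 0.8], [-0.3, 1.0], [-0.1, 0.6], [-1.1, -0.4], [0.1, 0.0], [-1.1, -0.2], [-0.1, -0.4], [-0.7, 0.2], [-0.5, 0.5]]
[[ 0.3865  0.9223 -0.0008]
 [ 0.9223 -0.3865 -0.0012]
 [-0.0014 -0.0003 -1.    ]]
cam in tool [-0.001  -0.0794 -0.1701] [[ 1.     -0.0004  0.0002]
 [ 0.0004  0.9594 -0.282 ]
 [-0.      0.282   0.9594]]
```

```bash
cat >> h.py <<'E'
def Rdown(xdir): # tool z down, tool x along heading
    x=np.array([np.cos(xdir),np.sin(xdir),0]); z=np.array([0,0,-1.]); return np.c_[x,np.cross(z,x),z]
def Rpush(yaw,a):
    b=np.array([np.cos(yaw),np.sin(yaw),0]); Z=np.array([0,0,1.])
    z=np.cos(a)*b-np.sin(a)*Z; y=-(np.sin(a)*b+np.cos(a)*Z); return np.c_[np.cross(y,z),y,z]
def rv(R): return Rn.from_matrix(R).as_rotvec()
E
python3 - <<'E'
from h import *
np.set_printoptions(precision=3,suppress=True)
d=np.load('pose0.npz'); h,b=d['h'],d['b']
print(bot.current_joints())
for sg in (1,-1):
    print('grasp',sg,bot.inverse_kinematics([h[0],h[1],.2],rv(Rdown(h[2]+sg*np.pi/2))),bot.inverse_kinematics([h[0],h[1],.026],rv(Rdown(h[2]+sg*np.pi/2))))
    P=M(b,[[-.056,0,.038]])[0]
    print('place',sg,bot.inverse_kinematics(P,rv(Rdown(b[2]+sg*np.pi/2))))
for f in (0,1):
  for x,z in ((-.115,.11),(-.115,.0245),(.028,.0245)):
    R=Rpush(b[2],np.pi/6)
    if f: R=R@np.diag([-1,-1,1.])
    print('push',f,bot.inverse_kinematics(M(b,[[x,0,z]])[0],rv(R)))
E
```

```text
[ 0.964  0.159  1.598  0.     1.386 -0.21 ]
grasp 1 [-0.461  0.336  1.415 -0.     1.391 -1.4  ] [-0.461  0.522  1.534 -0.     1.086 -1.4  ]
place 1 None
grasp -1 [-0.461  0.336  1.415 -0.     1.391  1.742] [-0.461  0.522  1.534 -0.     1.086  1.742]
place -1 [-0.108  0.33   1.768 -0.     1.043  0.103]
push 0 [-0.722  0.478  1.789  0.856  1.575 -0.837]
push 0 [-0.722  0.654  1.758  0.861  1.481 -0.947]
push 0 [-0.473  0.615  1.825  1.038  1.331 -0.875]
push 1 [-0.722  0.478  1.789  0.856  1.575  2.304]
push 1 [-0.722  0.654  1.758  0.861  1.481  2.195]
push 1 [-0.473  0.615  1.825  1.038  1.331  2.267]
```

Run:
```python
from h import *
d=np.load('pose0.npz'); h,b=d['h'],d['b']
P=M(b,[[-.09,0,.20]])[0]
bot.goto(P,rv(Rdown(b[2]-np.pi/2))); print(bot.current_clock()); snap('wrist','w1')
bot.goto([h[0],h[1],.17],rv(Rdown(h[2]-np.pi/2))); print(bot.current_clock()); snap('wrist','w2')
```

```text
2.3083
3.8583
```

View pics/w1.png

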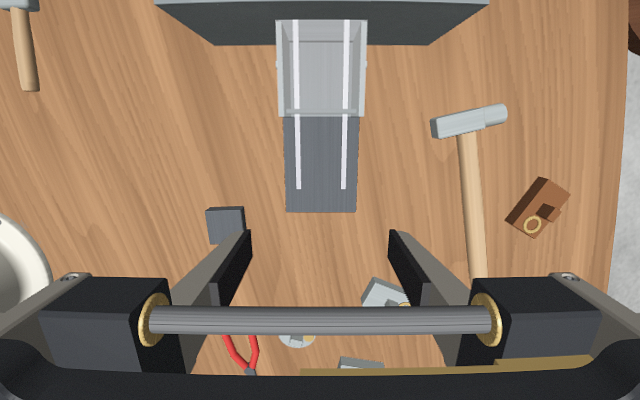

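View pics/w2.png

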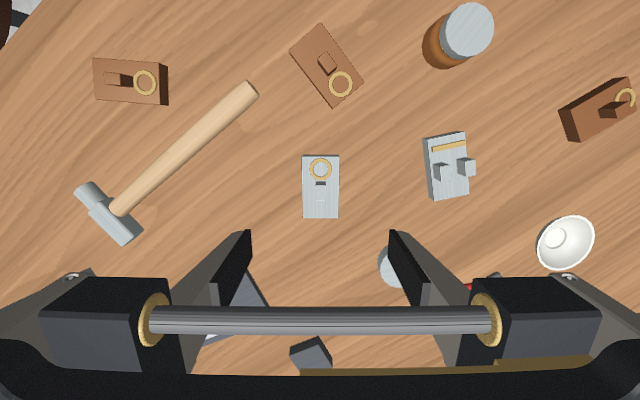

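w1 shows the sill at (285-357, 115-212), with rail outer ends near (298,188) and (344,188). w2 shows the ring holder at (303-339, 155-218), square to the tool with the ring at (320,168). I'll enlarge both.

Run:
```python
from h import *
crop('w1',260,90,120,135,4.4,'c1'); crop('w2',290,145,60,85,7,'c2')
```

```text
(no output)
```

View pics/c1.png

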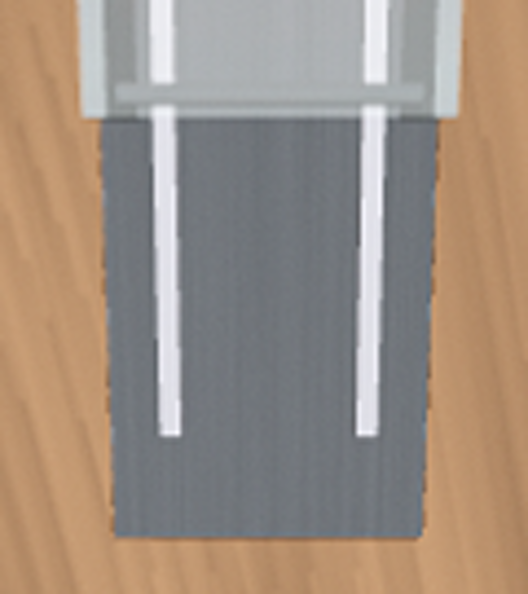

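View pics/c2.png

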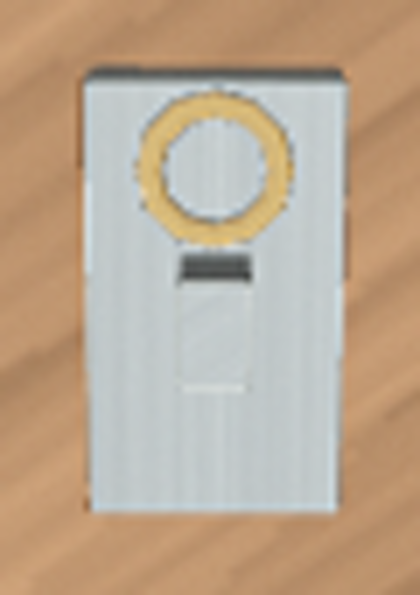

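Run:
```python
from h import *
np.set_printoptions(precision=4,suppress=True)
d=np.load('pose0.npz'); h,b=d['h'],d['b']
w1=load('w1');w2=load('w2')
B=[[.038,.022,.02],[.038,-.022,.02],[-.038,-.022,.02],[-.038,.022,.02],[.023,0,.024],[-.009,.006,.042],[-.009,-.006,.042]]
p,r=fit(h,[(w2,B,pc(290,145,7,[(86,82),(344,82),(338,512),(92,512),(216,168),(179,389),(250,389)]))]); print(p,h); print(r.round(2).tolist())
S=[[-.130,.048,.012],[-.130,-.048,.012],[-.095,.026,.020],[-.095,-.026,.020]]
q,r=fit(b,[(w1,S,pc(260,90,4.4,[(116,538),(420,538),(181,437),(357,437)]))]); print(q,b);print(r.round(2).tolist())
# rail inner line near mouth
for u,v in ((182,118),(358,118)):
    X=at_z(w1,*pc(260,90,4.4,[(u,v)])[0],.020); dd=X[:2]-q[:2]; print('box xy', np.cos(q[2])*dd[0]+np.sin(q[2])*dd[1], -np.sin(q[2])*dd[0]+np.cos(q[2])*dd[1])
print(proj(w1,M(q,[[-.005,.041,.088],[-.005,-.041,.088],[0,.035,.078],[0,-.035,.078]]))*1)
print((pc(260,90,4.4,[(84,118),(457,118),(116,93),(424,93)])))
np.savez('pose1.npz',h=p,b=q)
```

```text
[ 0.6179 -0.1744 -0.6301] [ 0.6171 -0.1724 -0.6316]
[[-0.61, -0.51], [0.66, -0.5], [0.27, 0.14], [-0.36, 0.12], [-0.13, 0.67], [-0.18, 0.08], [0.36, 0.08]]
[0.5718 0.1123 1.3599] [0.5709 0.1147 1.3594]
[[-0.46, 0.23], [0.63, 0.31], [0.01, -0.26], [-0.12, -0.21]]
box xy -0.004479358695827911 0.024202580514834145
box xy -0.004411178189624237 -0.02446898765680203
[[279.3995 116.2085]
 [362.971  116.3318]
 [286.5299 111.1887]
 [355.7577 111.2918]]
[[278.7045 116.4318]
 [363.4773 116.4318]
 [285.9773 110.75  ]
 [355.9773 110.75  ]]
```

The wrist fit agrees with the top view within 2.5 mm, and the mouth and hinge reproject to within 1 px. Next is the grasp.

Run:
```python
from h import *
d=np.load('pose1.npz'); h=d['h']
G=M(h,[[-.001,0,.025]])[0]; R=rv(Rdown(h[2]-np.pi/2))
bot.set_gripper(.5,30)
bot.goto(G+[0,0,.05],R); bot.line_to(G,max_speed=.06)
print(bot.current_clock(),bot.current_contact_force(),bot.current_ee_pos()-G)
bot.set_gripper(0,30); print('open',bot.current_opening()*92)
bot.line_to(G+[0,0,.09],max_speed=.1); print(bot.current_clock(),bot.current_opening()*92,bot.current_contact_force())
snap('wrist','w3')
```

```text
6.1667 [-0.29844516 -0.32888425  0.47134832] [ 0.00036721 -0.00020266  0.00044802]
open 11.74001056975112
7.825 11.621410537086794 [-0.52265384 -0.22537629 -3.42976663]
```

View pics/w3.png

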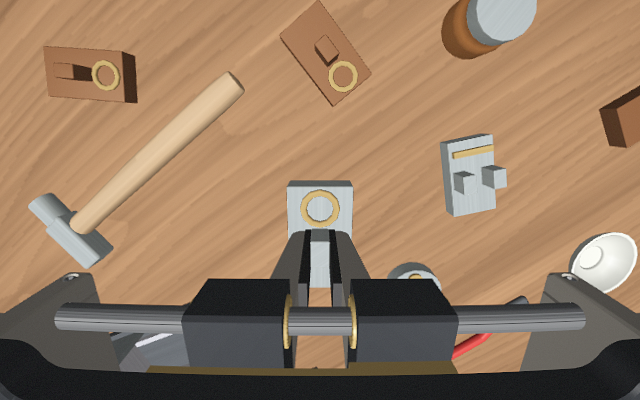

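The holder is held level with a 12 mm gap and about 3.4 N of weight. Next I carry it over the sill, with the ring end leading.

Run:
```python
from h import *
np.set_printoptions(precision=4,suppress=True)
d=np.load('pose1.npz'); h,b=d['h'],d['b']
w3=load('w3'); e=bot.current_ee_pos()
z0=e[2]-.0254
m=[[.038,.022,.02+z0],[.038,-.022,.02+z0],[.023,0,.024+z0]]
print('held px model',proj(w3,M(h,m)))
R=rv(Rdown(b[2]-np.pi/2))
T=M(b,[[-.057,0,.0375]])[0]
bot.goto(T+[0,0,.075],R)
bot.line_to(T+[0,0,.012],max_speed=.1)
print(bot.current_clock(),bot.current_contact_force(),bot.current_ee_pos()-T)
snap('wrist','w4'); snap('scene','s4'); crop('s4',295,215,100,90,6,'c4')
```

```text
held px model [[284.2588 184.2332]
 [351.7996 184.254 ]
 [318.0227 208.0538]]
10.1167 [ 0.1515  0.4538 -3.4046] [ 0.0006 -0.0001  0.0126]
```

View pics/w4.png

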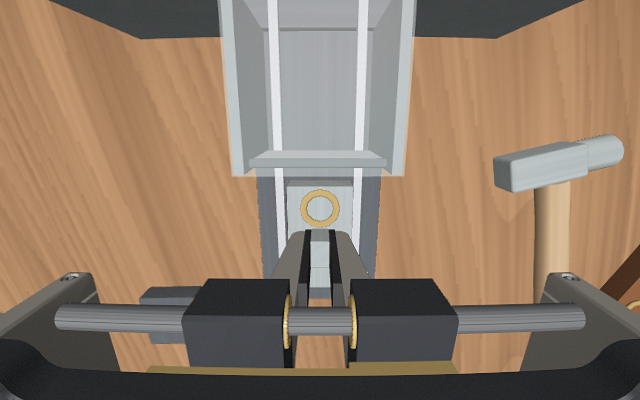

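View pics/c4.png

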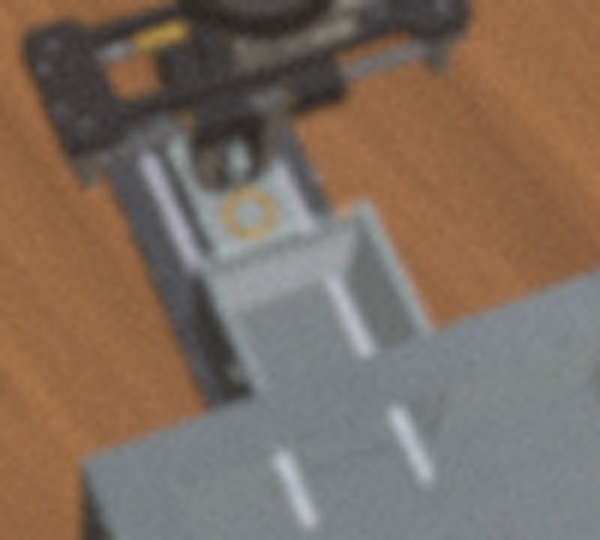

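The held holder is centred at column 320 between the rails (inner edges about 282 and 357), so I'll lower and release.

Run:
```python
from h import *
np.set_printoptions(precision=4,suppress=True)
d=np.load('pose1.npz'); b=d['b']
T=M(b,[[-.057,0,.0375]])[0]
bot.line_to(T+[0,0,.002],max_speed=.03); print(bot.current_contact_force(),bot.current_ee_pos()-T)
f=bot.current_contact_force()
for dz in (.0005,-.0005,-.0015,-.0025):
    if bot.current_contact_force()[2]>-1.5: break
    bot.line_to(T+[0,0,dz],max_speed=.03); print(dz,bot.current_contact_force(),bot.current_ee_pos()-T)
bot.set_gripper(.3); 
bot.line_to(T+[0,0,.07],max_speed=.12)
print(bot.current_clock(),bot.current_opening())
snap('wrist','w5'); snap('scene','s5'); crop('w5',210,120,220,140,3.6,'c5')
```

```text
[-0.0936  0.0236 -3.7726] [-0.0002  0.      0.0017]
0.0005 [ 1.4204 -0.3289 -2.357 ] [-0.     -0.      0.0005]
-0.0005 [ 0.1865  0.4128 -3.4058] [ 0.0002 -0.     -0.0003]
-0.0015 [-4.6256  0.2813  5.7748] [ 0.0002 -0.     -0.0004]
12.625 0.3006326330155962
```

View pics/c5.png

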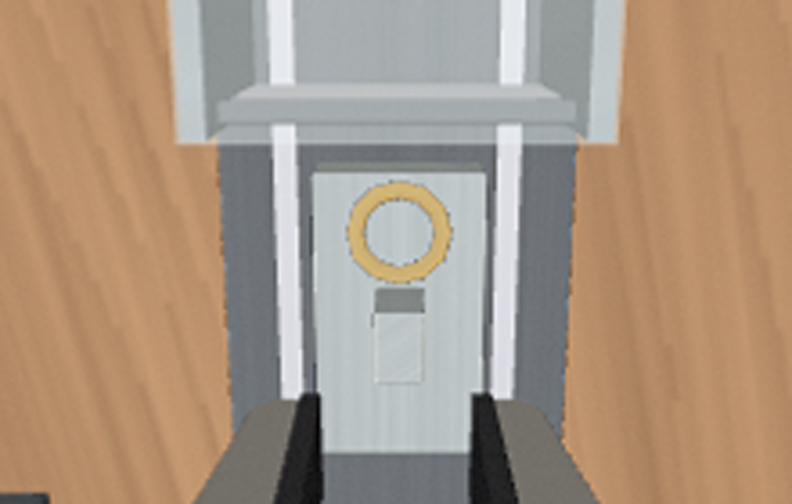

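The holder stands square between the rails and outside the shut flap. Next I turn the tool to 30° below horizontal and come in behind it.

Run:
```python
from h import *
np.set_printoptions(precision=4,suppress=True)
d=np.load('pose1.npz'); b=d['b']
w5=load('w5')
B=[[.038,.022,.032],[.038,-.022,.032],[.023,0,.036],[-.038,.02,.032],]
r=pc(210,120,3.6,[(313,172),(486,172),(399,232)])
p,res=fit([*M(b,[[-.056,0,0]])[0][:2],b[2]],[(w5,B[:3],r)])
dd=p[:2]-b[:2]; cs,sn=np.cos(b[2]),np.sin(b[2]); print('holder in box',cs*dd[0]+sn*dd[1],-sn*dd[0]+cs*dd[1],p[2]-b[2],np.abs(res).max())
e=bot.current_ee_pos()
bot.line_to(e+[0,0,.06],max_speed=.2)
bot.set_gripper(0,20)
R=rv(Rpush(b[2],np.pi/6))
bot.goto(M(b,[[-.135,0,.13]])[0],R); print(bot.current_clock(),bot.current_contact_force())
bot.line_to(M(b,[[-.118,0,.0245]])[0],max_speed=.12)
print(bot.current_clock(),bot.current_contact_force(),bot.current_ee_pos()-M(b,[[-.118,0,.0245]])[0],bot.current_opening())
snap('wrist','w6'); snap('scene','s6'); snap('top','t6'); crop('s6',240,140,160,140,4,'c6'); crop('t6',160,125,270,150,2.9,'d6')
```

```text
holder in box -0.057279062492233995 -0.0003722934278799078 -0.0004336898709893511 0.6679169041684645
14.5917 [-0.2895  0.328   0.7173]
15.6333 [0.1646 0.6826 0.0976] [ 0.0005 -0.0003  0.0006] 0.0008688934938571541
```

View pics/w6.png

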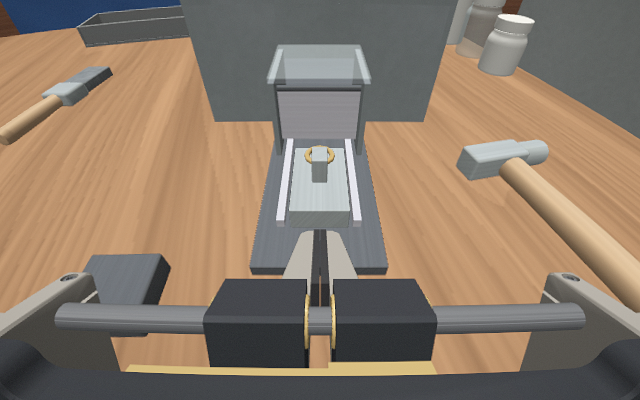

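View pics/c6.png

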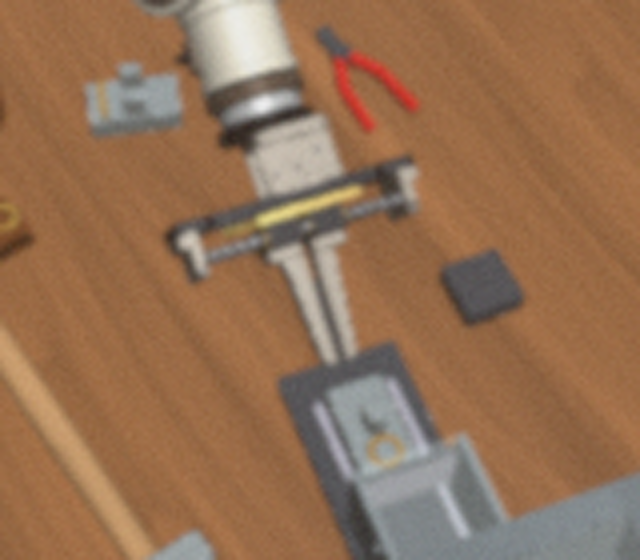

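View pics/d6.png

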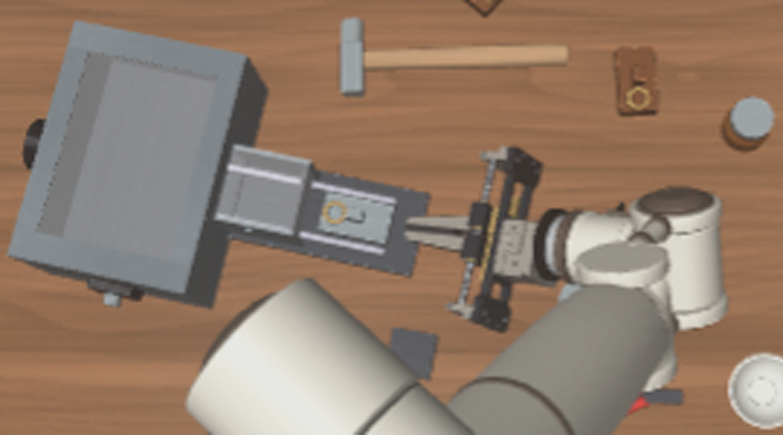

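The tip is centred behind the holder and there is no contact. I'll start the push and look partway.

Run:
```python
from h import *
np.set_printoptions(precision=3,suppress=True)
d=np.load('pose1.npz'); b=d['b']
for x in (-.100,-.08,-.06,-.045):
    bot.line_to(M(b,[[x,0,.0245]])[0],max_speed=.05)
    print(x,bot.current_clock(),bot.current_contact_force(),bot.current_ee_pos()-M(b,[[x,0,.0245]])[0])
snap('wrist','w7')
```

```text
-0.1 16.2917 [-0.373 -0.04   0.279] [-0.  0.  0.]
-0.08 16.8417 [0.09  0.435 0.721] [-0.  0.  0.]
-0.06 17.3917 [-0.34   0.453  0.099] [-0.     0.001  0.   ]
-0.045 17.8417 [-0.585 -0.295 -0.036] [-0.     0.001  0.   ]
```

View pics/w7.png

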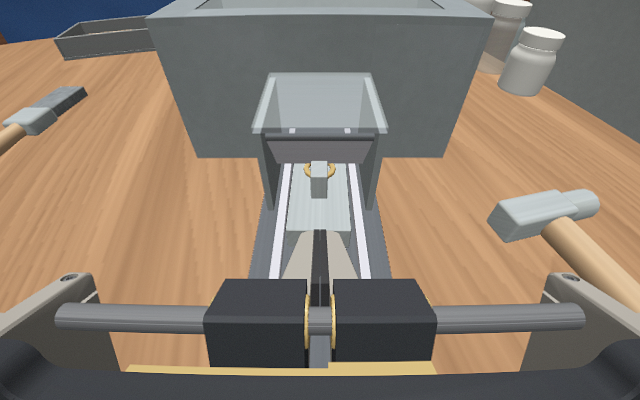

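Run:
```python
from h import *
np.set_printoptions(precision=1,suppress=True)
b=np.load('pose1.npz')['b'];w=load('w7')
for o in (-.015,-.003,.005): print(o,proj(w,M(b,[[o-.009,0,.054],[o-.009,0,.032],[o-.038,.022,.032],[o-.038,-.022,.032],[o-.038,.022,.012]])).tolist())
crop('w7',240,120,160,130,5,'c7')
```

```text
-0.015 [[320.00271328433587, 189.47692716949308], [319.97048013724395, 211.89886706954755], [285.3019339778355, 246.1819271462557], [354.61854895321, 246.24905058019732], [287.9483369709168, 262.73975617160806]]
-0.003 [[320.006053149763, 177.17818329642853], [319.97498942351916, 199.6436893108098], [286.84783309551375, 231.08974005240123], [353.0837377315913, 231.15141370734074], [289.2626446584663, 248.09553754740352]]
0.005 [[320.00808414645667, 169.571030923553], [319.9777645505586, 192.01307089545946], [287.8086163791685, 221.74919611721486], [352.1297237953803, 221.80759249216266], [290.08455556115837, 238.97542287699414]]
```

View pics/c7.png

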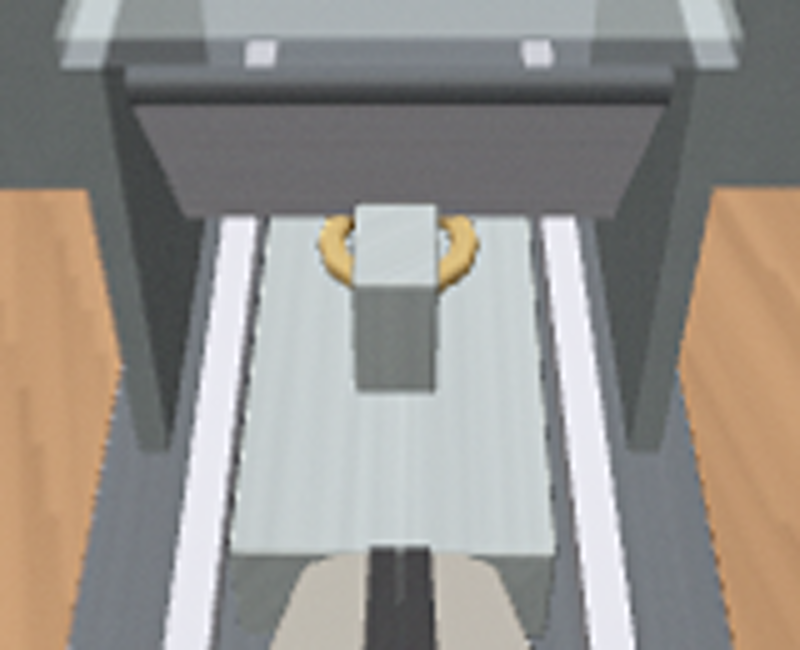

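The holder is straight, with its rear edge at row 231. That matches the model at origin -3 mm, as planned, and the flap is riding up. I'll keep pushing.

Run:
```python
from h import *
np.set_printoptions(precision=3,suppress=True)
d=np.load('pose1.npz'); b=d['b']
for x in (-.02,0,.024):
    bot.line_to(M(b,[[x,0,.0245]])[0],max_speed=.05)
    print(x,bot.current_clock(),bot.current_contact_force(),bot.current_ee_pos()-M(b,[[x,0,.0245]])[0])
    if np.linalg.norm(bot.current_contact_force())>15: break
snap('wrist','w8'); crop('w8',200,60,240,190,3.3,'c8')
w=load('w8')
for o in (.058,.066): print(o,proj(w,M(b,[[o-.009,0,.054],[o-.009,0,.032],[o-.038,.022,.032]])).tolist())
```

```text
-0.02 18.5417 [ 0.043 -0.554 -0.362] [-0.     0.001  0.   ]
0 19.0917 [-0.473  0.57   0.263] [-0.     0.001  0.   ]
0.024 19.725 [-0.235 -0.037 -1.382] [-0.  0. -0.]
0.058 [[320.121829556474, 184.88387375797998], [320.08468142733295, 207.3586803972053], [285.95058949929376, 240.6433780556171]]
0.066 [[320.1201160784392, 176.81528936184537], [320.08421176793183, 199.30655005364358], [286.96251446743605, 230.73954359725616]]
```

View pics/c8.png

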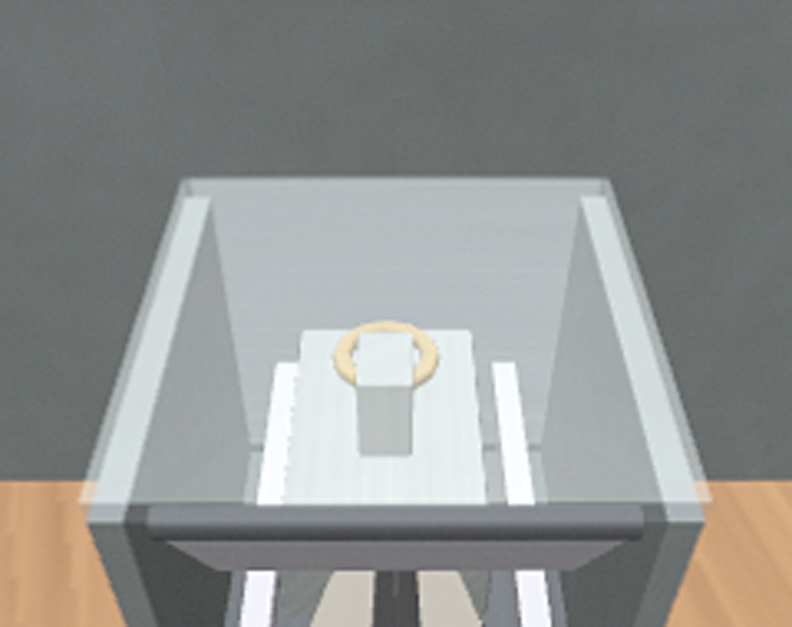

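The fin foot is at row 198, so the origin is about 67 mm past the hinge (58 needed). I'll withdraw straight back and check the flap.

Run:
```python
from h import *
np.set_printoptions(precision=3,suppress=True)
d=np.load('pose1.npz'); b=d['b']
bot.line_to(M(b,[[-.05,0,.0245]])[0],max_speed=.06); print(bot.current_clock(),bot.current_contact_force())
bot.line_to(M(b,[[-.12,0,.05]])[0],max_speed=.12)
bot.hold(.3)
snap('wrist','w9'); crop('w9',200,40,240,190,3.3,'c9'); 
bot.line_to(M(b,[[-.15,0,.16]])[0],max_speed=.15)
snap('wrist','w10');snap('scene','s10'); snap('top','t10');print(bot.current_clock())
crop('s10',220,130,220,180,3.4,'d10')
```

```text
21.1583 [-0.582  0.066  0.809]
23.3417
```

View pics/c9.png

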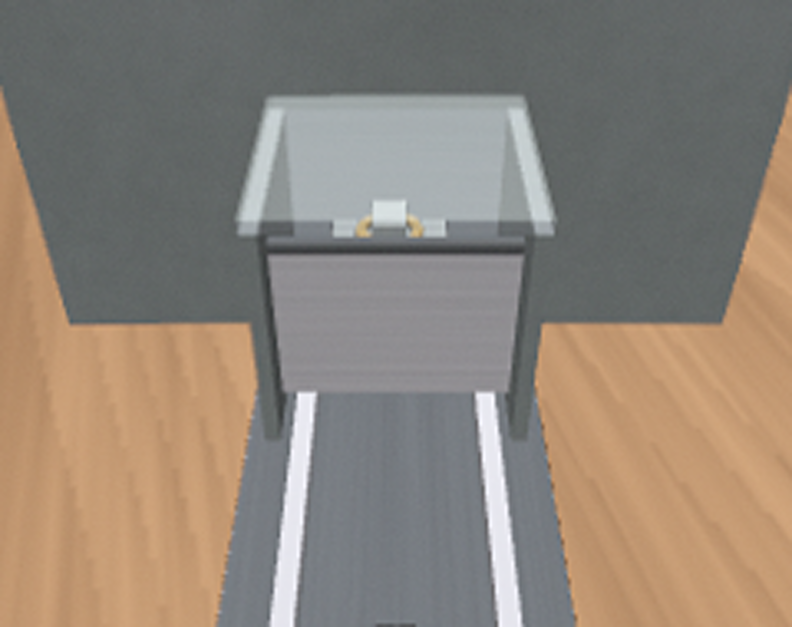

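View pics/d10.png

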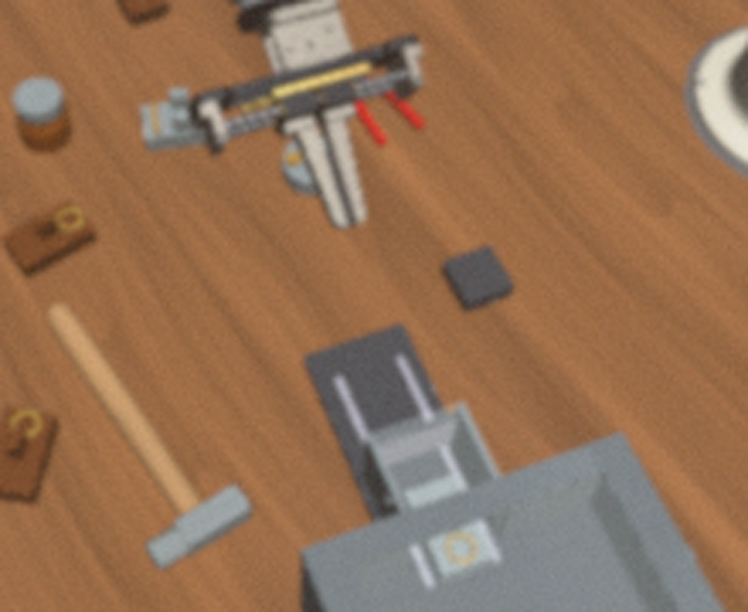

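View pics/t10.png

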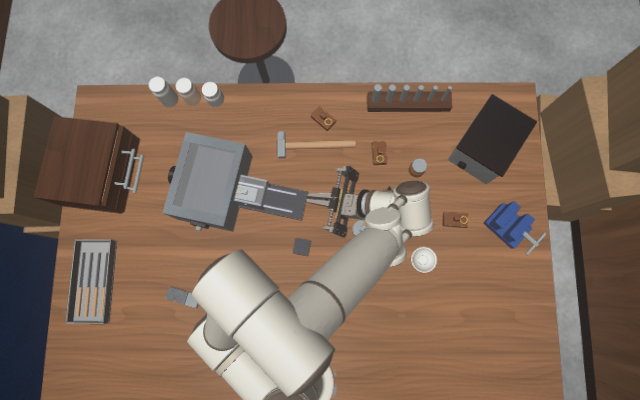

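The flap looks shut, with the holder behind it. I'll raise the arm clear, check the flap edge against the shut model and compare the bench with the first picture.

Run:
```python
from h import *
np.set_printoptions(precision=1,suppress=True)
b=np.load('pose1.npz')['b']; w=load('w9')
print('flap edge model shut',proj(w,M(b,[[0,.035,.029],[0,-.035,.029]])).tolist(),'seen',pc(200,40,3.3,[(283,391),(511,391)]).tolist())
bot.line_to(M(b,[[-.15,0,.30]])[0],max_speed=.25)
bot.set_joints([.964,.158,1.597,0,1.386,-.21]); print(bot.current_clock())
snap('top','t11'); snap('scene','s11')
a=cv2.imread('pics/top0.png');c=cv2.imread('pics/t11.png')
df=cv2.absdiff(a,c).max(2); cv2.imwrite('pics/df.png',np.hstack([c[80:280,150:480],cv2.merge([np.clip(df*3,0,255).astype('uint8')]*3)[80:280,150:480]]))
crop('s11',225,130,220,180,3.4,'d11')
```

```text
flap edge model shut [[285.9279936320697, 157.7222358431399], [353.9736863146505, 157.7604147274175]] seen [[285.40909090909093, 158.13636363636363], [354.5, 158.13636363636363]]
26.4167
```

View pics/df.png

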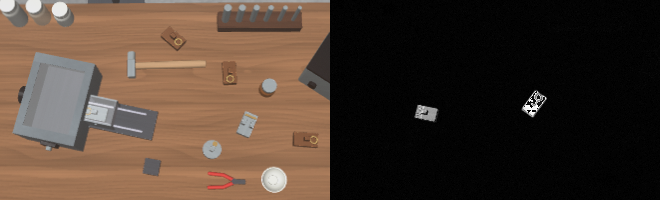

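View pics/d11.png

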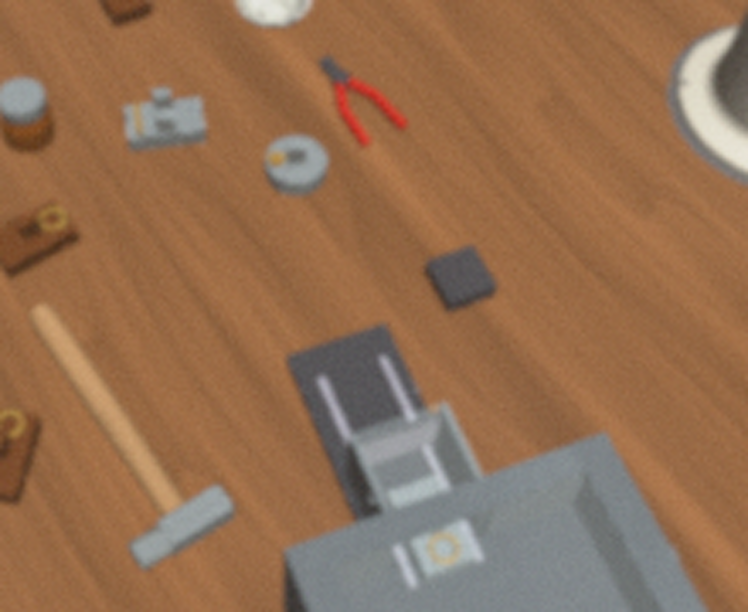

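The before/after difference shows only two changes: the holder's old place and its new place in the tunnel. The flap edge matches the shut model within 0.7 px, so I'll hand the job in.

```bash
python3 -c "
from workcell import bot
bot.job_done(); print(bot.current_clock())"
```

```text
the job is handed in; nothing more can be done
the job is handed in; nothing more can be done
```

The job is handed in: the ring holder is wholly inside the dust box with the flap shut behind it. I gripped it by its fin, stood it upright on the sill between the rails, ring end leading and clear of the closed flap. Then I pushed it through with shut fingers leaning 30° below horizontal and withdrew.

**Last checks:**
- **Holder:** the wrist view before withdrawal put it upright and straight, about 66–67 mm past the hinge line (58 needed). It was still in the tunnel in the last pictures.
- **Flap:** its lower edge lay within 0.7 px of where the shut flap should be.
- **Rest of the bench:** in the part compared (box, holders and nearby objects), the before/after top pictures differ only at the holder's old and new places.
- **Time and force:** the clock read about 26.4 s just before hand-in, against the 48 s limit. Sampled tool forces stayed under about 8 N, the highest being when the holder was set down on the sill.

No check failed. The cameras disagreed by up to about 4 mm on positions, and I settled that with the wrist-camera fits.

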